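# Slide the dish carrier along its rails into the notch and bolt it

### The arm

A 6-joint arm with a two-finger parallel gripper is mounted at the origin on a cart in front of the work surface, level with it; the furniture and walls round the work are solid. World frame = base frame: x ahead of the robot, y to its left, z up, the work surface at z = 0. Lengths are in m, angles in rad, forces in N, time in s.
With the tool pointing down it reaches from about 0.3 to 0.775 m from the base axis. Payload 14.6 kg.
Tool frame: the origin (TCP) lies on the centre line of the jaws, within the pads' length; the fingertips stand 19 mm ahead of it and the grasp point (between the pads) is the TCP; z points along the fingers, x is the direction in which the jaws open and shut, and the axes are right-handed (so a half turn about z gives the same grasp; the last joint's range is limited). The gripper opens to 94 mm and grips with 3 to 60 N. Pads are 16 mm wide; open, the fingers measure 119 mm over their backs; the gripper's body (75 mm by 177 mm) begins 78 mm behind the grasp point.
Start: joints at [-0.067, 0.3, 1.521, -0, 1.321, -0.067], TCP at [0.55, -0, 0.224] pointing down, gripper open.
Joint ranges: [-3.03, 3.03], [-0.79, 2.21], [0.23, 2.52], [-1.04, 4.18], [0, 3.07], [-2.55, 2.55]. Speed limits (rad/s): [2.22, 2.22, 2.57, 3.14, 3.14, 3.14].

### API

Orientations are given as [roll, pitch, yaw] about the fixed x, y, z axes, in that order (R = Rz(yaw) Ry(pitch) Rx(roll)).
In Python, from station import ctrl, imaging gives the robot as it stands.
- The arm moves only by the shell command python3 -m handwheel 'ROWS' [OPENING] [FORCE]. ROWS is JSON, a list that holds one entry, the list of rows, each a list of 4 numbers: the shift along the tool's x, y, z in m, then the turn about the tool's z in rad. A call has 1 to 10 rows; each row shifts and turns the pose as measured when the row begins, along the tool's axes as they then stand; what a row does not reach is not made up. A row lasts 1/10 s, in which the tool goes at most 50 mm and 8.59 degrees, less where a joint would pass 70% of its speed; a pose out of reach is approached as far as the arm can. A call is refused whole if a number of a shift passes 0.05 or a number of a turn 0.15, either way. A call with a gripper value outside its range is refused whole. OPENING is the finger opening in m, from 0 to 0.094, set as the call begins (- or left out, the last holds). The fingers move at their own pace and stop on an object; FORCE is the grip in N (left out, the last holds). Time passes only in rows, so rows that do not move let the fingers close. It gives the time, the measured TCP pose, the force and the opening at its end, in the units of the state.
- ctrl.get_obs(): the state, without advancing time (a new reading comes with each control period).
- imaging.camera(name): name is "scene" or "side" or "wrist"; returns the picture (480x640x3 uint8, red, green, blue); there is no depth.
- imaging.camera_model(name): a dict with "camera_matrix" (3x3 intrinsics, pixels), "k1" (the pictures are not rectified: a ray, as slopes to the right and down, at radius r is drawn at 1 + k1 r^2 times it, then the intrinsics apply), "position" and "attitude" of the camera in the world. Camera axes: x right, y up, looking along -z (the intrinsics and any distortion apply to the point x, -y, -z); pixel columns grow to the right and rows downward; lengths in m; the calibration is good to about 2 mm. A picture is of the moment at which its call begins: read the wrist's pose just before it. camera_model takes no time and is no camera call; for the wrist camera it gives the pose at the moment of the call.
- ctrl.hand_in(): hands the job in, once; it reports no verdict.
The state is a dict: "time_s": time; "qpos": joint angles; "joint_vel": joint speeds; "tau": joint torques, N m; "ee_pos": TCP position; "eef_rot": TCP orientation; "force": force on the tool from outside, world axes, zero at the start; "moment": the same for the moment, N m; "grip_width": finger opening in m.
Only numpy, scipy, OpenCV 4.12 (cv2) and the standard library are available. Lean on these libraries where they do the work, as an engineer would, in place of code of your own. Each camera call takes 0.05 s, during which the arm holds its last target. There are 200 camera calls.

### The job

With a fingertip, push the white carrier board by its orange lip along its rails, the filled sample dish riding on it, until you feel it drop into the locating notches. Then push the bolt with the red knob fully home over the edge of the board, so that it is locked down, and come away. Only push: lift neither the carrier nor the dish, and leave the other things on the worktop where they are.

Things in the scene. Friction and masses are not known exactly. Their poses are not given: they have to be found in the camera images.
- track: Fixed track: aluminium base, two black rails (tops 24 mm above the worktop, x = -215 to +78 mm), side cheeks (tops 44 mm up). Origin on the worktop (z = 0), midway between the rails, right below the carrier's origin once that has dropped in. x points along the rails, the way to slide (to the robot's right), y level across them (away from the robot, to the bolt's side), z up.
- notches (a point): Centre of the four notches, at rail-top level, 24 mm above the track's origin. Each notch is 21 mm long and 8 mm deep, two per rail in separate lanes (front feet, rear feet), so the carrier drops level, all four feet at once, only when its origin is within about 2.5 mm of here along x; the far notch walls then stop it.
- carrier: Loose white board 130 (x) x 140 (y) x 8 mm on four feet, 0.4 to 0.9 kg, on the rails, axes as the track's. Origin under the board's centre at the feet's undersides: 24 mm above the worktop while sliding, 16 mm when dropped in. Board top 18 mm above the origin. Its rear edge has an upright orange lip 100 mm wide, x = -65 to -57 mm, top 60 mm above the origin. Starts 85 to 130 mm short.
- push_face (a point): Middle of the rear face of the orange lip, 40 mm above the carrier's origin (64 mm above the worktop while sliding), the place to push, in the track's +x direction. Sliding takes about 3 to 8 N.
- dish: Loose black sample dish full of brown seed, 109 mm across, 35 mm high, about 0.28 kg, standing on the carrier between four steel pins 13 mm high, its centre 4 mm ahead of the carrier's origin. Origin at the centre of its underside, 18 mm above the carrier's origin.
- bolt (a joint): Slide of the steel bolt at the track's +y side: 0 to 0.003 drawn back, 0.025 m home at a firm stop. Moves in the track's -y direction (toward the robot), passes 3 mm over the dropped board, 16 mm in over its edge; it strikes the edge of a board that has not dropped, and pushed out early it bars the carrier's way. About 2 N of friction, no spring: it stays where it is left.
- bolt_knob (a point): Middle of the bolt's upright red knob, 16 mm in diameter, 72 mm above the worktop; the red part reaches from 56 to 88 mm above it. Push its far side (toward the track's -y). It moves with the bolt. The bolt's grey housing, between knob and rails (track y 81 to 96 mm, x 12 to 48 mm), has its top 56 mm above the worktop.
- jar_green: Loose bystander: sample jar with green cap, 63 mm wide, 75 mm high; origin under its centre.
- jar_white: Loose bystander: sample jar with white cap, 63 mm wide, 75 mm high; origin under its centre.
- blue_pot: Loose bystander: small blue pot, 74 mm wide, 46 mm high; origin under its centre.
- beaker: Loose bystander: glass beaker, 55 mm wide, 70 mm high; origin under its centre.
- note_pad: Loose bystander: yellow note pad, 77 x 76 x 12 mm; origin under its centre.
- marker: Loose bystander: red marker pen lying down, 128 mm long, 18 mm high; origin under its centre.
Mind the look-alikes: they are no part of the job. There is more than one size of the dish; the job needs the larger.

How it is judged:
By the outcome, as a careful person would: the job done as asked, in the order asked, and still so for the second after the job is handed in, with the robot touching nothing.
It also fails if it takes over 51 s, if anything falls off the work surface, if the arm or the gripper's body presses on something with over 40 N, if the wrist force passes 120 N, or if a joint passes its speed limit or range.

## Working session

There is one attempt and no reset: what is moved stays moved. The work goes in short steps, Python scripts to look and compute and a shell command to move; the robot and the scene stay as the last step left them, time stands still between calls to the robot, and variables do not carry over. Pictures are saved under pics/ and viewed, about 8 in all and at most 12, crops included, and the job is handed in when it is done.

```bash
mkdir -p pics; cat > h.py <<'E'
import numpy as np,cv2,json
from station import ctrl,imaging
def snap(n,f):
    m=imaging.camera_model(n); im=imaging.camera(n); cv2.imwrite('pics/'+f+'.png',cv2.cvtColor(im,cv2.COLOR_RGB2BGR))
    json.dump({k:np.asarray(v).tolist() for k,v in m.items()},open('pics/'+f+'.json','w')); return im
def rot(a):
    a=np.asarray(a,float)
    if a.shape==(3,3): return a
    from scipy.spatial.transform import Rotation as R
    return R.from_euler('xyz',a).as_matrix() if a.size==3 else R.from_quat(a).as_matrix()
def load(f):
    m=json.load(open('pics/'+f+'.json')); return np.array(m['camera_matrix']),float(m['k1']),np.array(m['position']),rot(m['attitude'])
def ray(f,u,v):
    K,k,p,R=load(f); d=cv2.undistortPoints(np.array([[[u,v]]],float),K,np.array([k,0,0,0.]))[0,0]
    return p,R@np.array([d[0],-d[1],-1.])
def at(f,u,v,z):
    p,d=ray(f,u,v); return p+d*(z-p[2])/d[2]
def tri(*obs):
    A=0;b=0
    for f,u,v in obs:
        p,d=ray(f,u,v); d=d/np.linalg.norm(d); P=np.eye(3)-np.outer(d,d); A=A+P;b=b+P@p
    return np.linalg.solve(A,b)
def proj(f,X):
    K,k,p,R=load(f); c=R.T@(np.array(X)-p); s=np.array([c[0],-c[1]])/-c[2]; s=s*(1+k*(s@s)); return K[:2,:2]@s+K[:2,2]
E
python3 - <<'E'
from h import *
for n in('scene','side','wrist'):
    snap(n,n+'0'); m=imaging.camera_model(n); print(n,m['position'],m['attitude'],m['k1'],m['camera_matrix'])
print(ctrl.get_obs())
E
```

```text
scene [-0.52055697 -0.58615981  0.76631855] [ 1.07826223  0.0118301  -1.00300091] -0.13613760123446977 [[532.52839963   0.         317.56081894]
 [  0.         532.52839963 238.27264655]
 [  0.           0.           1.        ]]
side [ 0.1169931  -1.27347391  1.05183997] [ 0.97091895  0.0186569  -0.32558239] 0.05014859461028359 [[575.45084602   0.         336.37815756]
 [  0.         575.45084602 235.3882635 ]
 [  0.           0.           1.        ]]
wrist [0.54928526 0.07801694 0.38556316] [-0.27390657  0.00127431  0.00033203] 0.01681945537587846 [[406.65855927   0.         315.68164734]
 [  0.         406.65855927 241.19746639]
 [  0.           0.           1.        ]]
{'time_s': 0.15, 'qpos': array([-6.65975179e-02,  3.00315882e-01,  1.52139791e+00, -2.35022311e-05,
        1.32070029e+00, -6.65760147e-02]), 'joint_vel': array([-0.00036509, -0.00102858, -0.00276434,  0.00207806,  0.00015236,
       -0.00030572]), 'tau': array([-2.50185103e-04, -5.31960297e+01, -3.52822959e+01,  7.07691838e-02,
        2.35654798e-02, -3.66386917e-05]), 'ee_pos': array([5.49831479e-01, 3.92873053e-06, 2.24048961e-01]), 'eef_rot': array([-3.14156072e+00,  8.21122919e-04, -1.56639646e-05]), 'force': array([ 0.74385635, -0.71129523, -0.47123471]), 'moment': array([ 0.04569424, -0.0003386 , -0.0039766 ]), 'grip_width': 0.09434749684696826}
```

View pics/scene0.png

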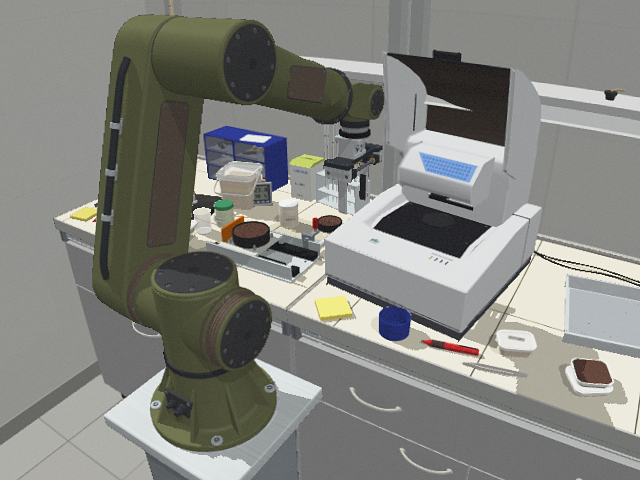

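View pics/side0.png

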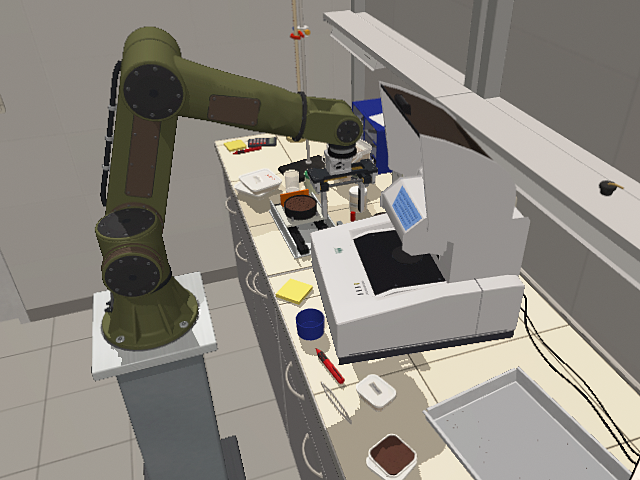

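View pics/wrist0.png

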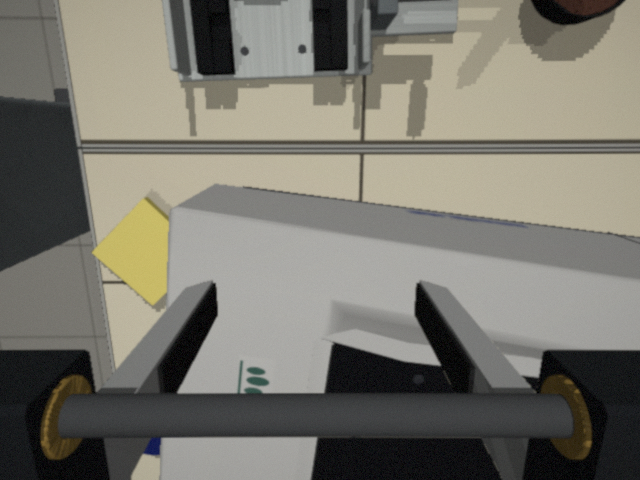

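Scene: large dish on white carrier (251,234) with orange lip (232,228), red knob at about (316,222); a smaller look-alike dish is at (329,224). In the side view the lip is at (295,197) and the dish at (300,207). The wrist view shows the rail ends at (213,73) and (330,73), so I need to look further to +y.

```bash
python3 - <<'E'
from h import *
for u,v in((213,73),(330,73)): print('rail end',at('wrist0',u,v,.024))
print('dish top centre',tri(('scene0',251,228),('side0',300,201)))
print('lip',tri(('scene0',232,228),('side0',295,197)))
E
python3 -m handwheel '[[[0,-0.04,0,0],[0,-0.04,0,0],[0,-0.04,0,0],[0,-0.04,0,0],[0,0,0,0],[0,0,0,0]]]' 0
python3 - <<'E'
from h import *
snap('wrist','wrist1');print(ctrl.get_obs()['ee_pos'],load('wrist1')[2])
E
```

```text
rail end [0.46407162 0.12045725 0.024     ]
rail end [0.56055523 0.12060648 0.024     ]
dish top centre [0.50409712 0.30134561 0.08345378]
lip [0.50573827 0.3749354  0.06052715]
time_s: 0.75
ee_pos: [0.5492, 0.1649, 0.2223]
eef_rot: [3.141, 0.004, -0.002]
force: [0.6, -0.1, -1.1]
grip_width: 0.0492
[0.54925653 0.16467062 0.2223259 ] [0.54935925 0.24300139 0.38380347]
```

View pics/wrist1.png

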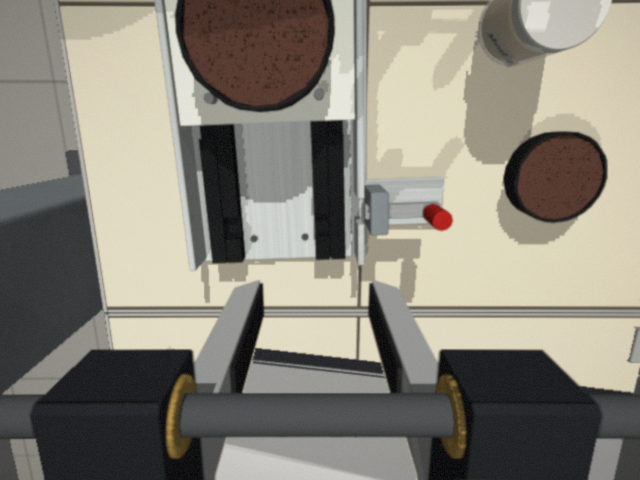

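The wrist view shows the large dish at (255,45), knob top at (432,212), the smaller look-alike at (560,175), the white jar at (555,20) and the rail ends at (227,260)/(330,258). I'll move further out to see the lip and what stands behind it.

```bash

python3 -m handwheel '[[[-0.02,-0.04,0,0],[-0.02,-0.04,0,0],[0,-0.04,0,0],[0,-0.03,0,0],[0,0,0,0],[0,0,0,0]]]' 0
python3 - <<'E'
from h import *
snap('wrist','wrist2');print(ctrl.get_obs()['ee_pos'],ctrl.get_obs()['force'],ctrl.get_obs()['grip_width'])
E
```

```text
time_s: 1.4
ee_pos: [0.5109, 0.3124, 0.2221]
eef_rot: [3.14, 0.004, -0.013]
force: [-0.9, -0.2, -0.3]
grip_width: 0.0009
[0.51095482 0.31214539 0.22216004] [-0.01143439  0.01284658  0.27817264] 0.00024085715842796812
```

View pics/wrist2.png

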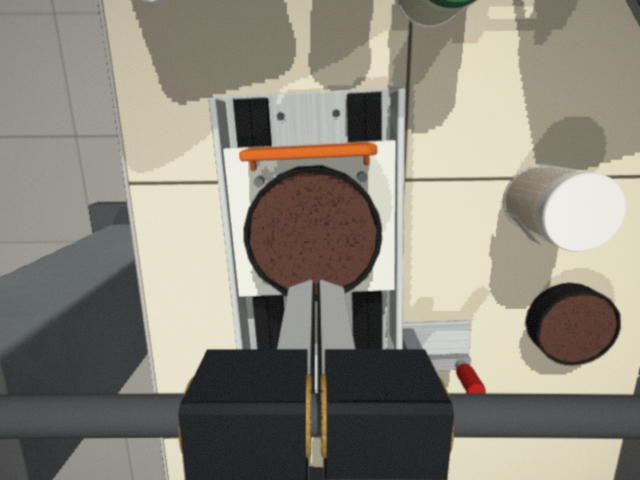

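The lip's top runs from (242,152) to (376,147), with the dish at (312,232) and the green jar at (437,5), well beyond. The space behind the lip is clear. The knob is at (470,378).

```bash
python3 - <<'E'
from h import *
a=at('wrist2',241,149,.084);b=at('wrist2',376,143,.084);print('lip rear top edge',a,b,np.linalg.norm(a-b))
c=at('wrist2',226,149,.042);d=at('wrist2',394,141,.042);e=at('wrist2',240,297,.042);f=at('wrist2',396,290,.042);print('board',c,d,e,f,np.linalg.norm(c-d),np.linalg.norm(c-e))
# rails ends from two views; track direction from cheek tops/rail lines
r=[at('wrist1',227,262,.024),at('wrist1',331,259,.024),at('wrist2',253,98,.024),at('wrist2',364,94,.024)];print('rails',*r)
print('knob top tri',tri(('wrist1',437,218),('wrist2',477,390)), at('wrist1',437,218,.088))
print('sm dish',at('wrist1',558,175,.04),'jarw',at('wrist2',583,210,.075),'jarg',at('wrist2',437,3,.07))
E
```

```text
lip rear top edge [0.45667    0.37547454 0.084     ] [0.55355012 0.37845367 0.084     ] 0.0969259164761301
board [0.43663466 0.37348726 0.042     ] [0.57397443 0.37812515 0.042     ] [0.43975206 0.24225304 0.042     ] [0.5809758  0.24754524 0.042     ] 0.1374180567049551 0.13127124611558286
rails [0.4649133  0.12155776 0.024     ] [0.5618919  0.12441737 0.024     ] [0.45829156 0.41376284 0.024     ] [0.55078424 0.41570119 0.024     ]
knob top tri [0.63896108 0.17872724 0.09168608] [0.63799455 0.17746289 0.088     ]
sm dish [0.74966462 0.20323539 0.04      ] jarw [0.71394525 0.32584369 0.075     ] jarg [0.59431357 0.46996971 0.07      ]
```

Everything fits: rails 292 mm (293), board 137×131, carrier about 109 mm short, track axis (0.030,-0.9995), notches near (0.511,0.201). I'll align the tool, go behind the lip and descend.

```bash

python3 -m handwheel '[[[0,-0.03,0,-0.043],[-0.005,-0.035,0,0],[0,-0.03,0,0],[0,0,0,0],[0,0,0,0]]]' 0 30
python3 -m handwheel '[[[0,0,0,0]]]'
```

```text
time_s: 1.95
ee_pos: [0.5081, 0.4019, 0.2227]
eef_rot: [3.14, 0.004, 0.021]
force: [0.1, 0.3, 0.1]
grip_width: 0.0006
time_s: 2.05
ee_pos: [0.5086, 0.4005, 0.2227]
eef_rot: [3.139, 0.004, 0.02]
force: [-0.0, -0.0, -0.3]
grip_width: 0.0007
```

```bash

python3 -m handwheel '[[[-0.003,-0.004,0.03,-0.01],[0,0,0.04,0],[0,0,0.03,0],[0,0,0.03,0],[0,0,0.02,0],[0,0,0,0]]]' 
python3 - <<'E'
from h import *
snap('wrist','wrist3')
E
```

```text
time_s: 2.65
ee_pos: [0.5088, 0.3962, 0.0708]
eef_rot: [3.141, -0.0, 0.021]
force: [0.6, -0.9, -0.1]
grip_width: 0.0007
```

View pics/wrist3.png

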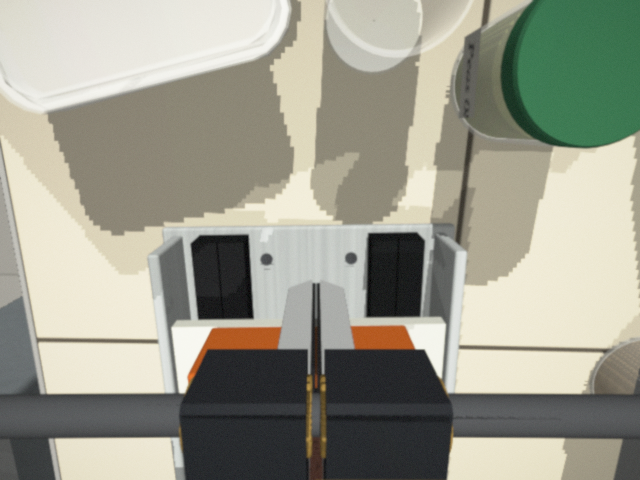

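The fingers stand behind the lip (lip 205–410, fingers at 316) about 3–4 mm off centre, and nothing is touched. Now pushing slowly.

```bash

python3 -m handwheel '[[[-0.003,0.004,0,0],[0,0.004,0,0],[0,0.004,0,0],[0,0.004,0,0],[0,0.004,0,0],[0,0.004,0,0]]]'
python3 -m handwheel '[[[0,0.005,0,0],[0,0.005,0,0],[0,0.005,0,0],[0,0.005,0,0],[0,0.005,0,0],[0,0.005,0,0]]]'
```

```text
time_s: 3.3
ee_pos: [0.5085, 0.3717, 0.0782]
eef_rot: [-3.135, -0.008, 0.02]
force: [-0.1, 4.1, -2.0]
grip_width: 0.0006
time_s: 3.9
ee_pos: [0.5092, 0.3396, 0.0782]
eef_rot: [-3.134, -0.009, 0.02]
force: [0.1, 5.1, -2.1]
grip_width: 0.0008
```

```bash

python3 -m handwheel '[[[0,0.005,0.002,0],[0,0.005,0.002,0],[0,0.005,0.001,0],[0,0.005,0,0],[0,0.005,0,0],[0,0.005,0,0]]]'
python3 -m handwheel '[[[0,0.003,0,0],[0,0.003,0,0],[0,0.003,0,0]]]'
```

```text
time_s: 4.5
ee_pos: [0.5115, 0.3094, 0.0763]
eef_rot: [-3.128, -0.015, 0.02]
force: [0.4, 5.1, -0.5]
grip_width: 0.0002
time_s: 4.8
ee_pos: [0.5117, 0.2994, 0.0762]
eef_rot: [-3.128, -0.015, 0.02]
force: [0.1, 5.6, -0.6]
grip_width: 0.0004
```

```bash

for i in 1 ; do python3 -m handwheel '[[[0,0.002,0,0],[0,0.002,0,0],[0,0.002,0,0],[0,0.002,0,0]]]'; done
python3 -m handwheel '[[[0,0.002,0,0],[0,0.002,0,0]]]'
python3 -m handwheel '[[[0,0.002,0,0],[0,0.002,0,0]]]'
```

```text
time_s: 5.2
ee_pos: [0.512, 0.2909, 0.0763]
eef_rot: [-3.128, -0.016, 0.02]
force: [-0.1, 4.9, 0.2]
grip_width: 0.0005
time_s: 5.4
ee_pos: [0.5121, 0.2867, 0.0763]
eef_rot: [-3.128, -0.016, 0.02]
force: [0.7, 4.2, -0.8]
grip_width: 0.0004
time_s: 5.6
ee_pos: [0.5122, 0.2826, 0.0763]
eef_rot: [-3.127, -0.016, 0.02]
force: [1.1, 4.5, -0.3]
grip_width: 0.0005
```

```bash

python3 -m handwheel '[[[0,0.002,0,0],[0,0.0015,0,0]]]'
python3 -m handwheel '[[[0,0.0015,0,0],[0,0.0015,0,0]]]'
```

```text
time_s: 5.8
ee_pos: [0.5124, 0.2788, 0.0762]
eef_rot: [-3.128, -0.016, 0.021]
force: [0.3, 0.7, 0.1]
grip_width: 0.0006
time_s: 6.0
ee_pos: [0.5125, 0.2757, 0.0762]
eef_rot: [-3.127, -0.016, 0.021]
force: [0.3, 5.7, -1.0]
grip_width: 0.0002
```

```bash

python3 -m handwheel '[[[0,0.0015,0,0],[0,0.0015,0,0]]]'
```

```text
time_s: 6.2
ee_pos: [0.5124, 0.2735, 0.0764]
eef_rot: [-3.125, -0.017, 0.021]
force: [-3.2, 17.9, 0.7]
grip_width: 0.0007
```

The force dipped to 0.7 N and then rose to 18 N against the notch walls, so it looks dropped in. I'll back off, rise and look.

```bash

python3 -m handwheel '[[[0,-0.015,0,0],[0,-0.015,0,0],[0,0,-0.04,0],[0,0,-0.05,0],[0,0,-0.05,0],[0,0,-0.01,0],[0,0,0,0],[0,0,0,0]]]'
python3 - <<'E'
from h import *
snap('wrist','wrist4');snap('scene','scene4')
E
```

```text
time_s: 7.0
ee_pos: [0.5079, 0.3054, 0.2296]
eef_rot: [-3.132, -0.011, 0.022]
force: [0.7, 0.1, -1.2]
grip_width: 0.0006
```

View pics/wrist4.png

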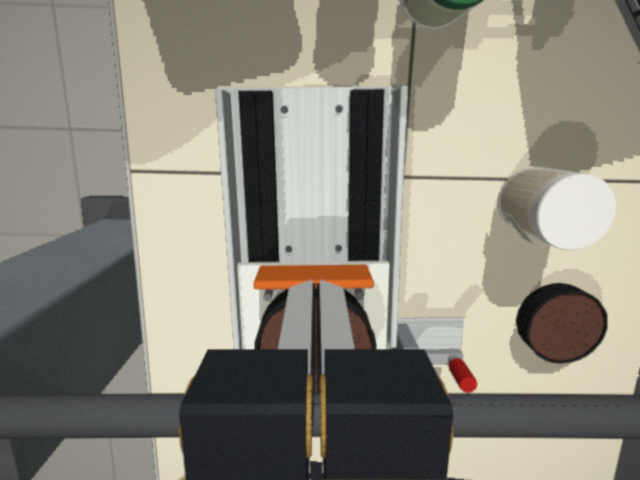

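The lip has moved to row 275, the board sits on the end of the rails, and the dish is partly hidden behind the fingers. The knob is at (462,375) and free. I'll move above the far side of the knob and look from there.

```bash

python3 -m handwheel '[[[0.04,0.03,0,0],[0.04,0.03,0,0],[0.04,0.03,0,0],[0.035,0.03,0,0],[0,0,0,0],[0,0,0,0]]]'
python3 - <<'E'
from h import *
snap('wrist','wrist5');snap('scene','scene5');print(ctrl.get_obs()['ee_pos'])
E
```

```text
time_s: 7.7
ee_pos: [0.6682, 0.1847, 0.2175]
eef_rot: [-3.137, 0.005, 0.025]
force: [-0.2, 0.0, -0.0]
grip_width: 0.0004
[0.66756337 0.18545185 0.21806071]
```

View pics/wrist5.png

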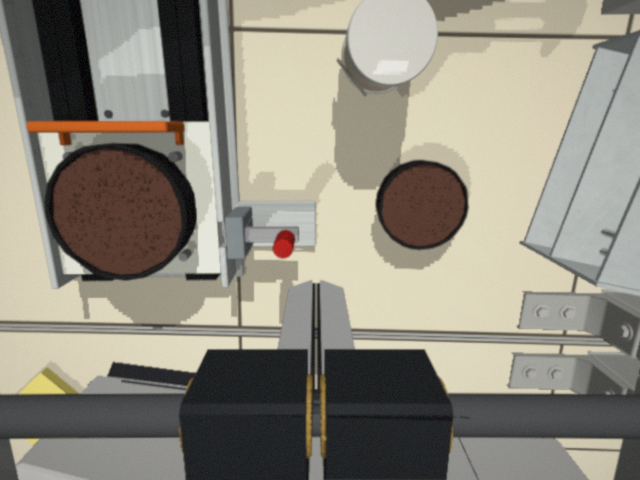

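The dish sits level between its pins at (122,210), with the lip at (28–183,127). The knob top is at (284,246), with the small dish at (422,205), well clear. Checking heights.

```bash
python3 - <<'E'
from h import *
print('lip R top',tri(('wrist4',373,287),('wrist5',183,131)));print('lip L top',tri(('wrist4',254,287),('wrist5',27,130)))
print('knob',tri(('wrist4',469,385),('wrist5',284,250)),at('wrist5',284,250,.088))
for z in(.034,.042):
  c=[at('wrist5',*q,z) for q in((215,122),(219,274))];print(z,*c)
print('dish edge',at('wrist5',378,205,.035))
E
```

```text
lip R top [0.56223525 0.25495174 0.06095718]
lip L top [0.45872966 0.25569326 0.07623162]
knob [0.64333221 0.17400549 0.08728893] [0.64331521 0.17410953 0.088     ]
0.034 [0.58245837 0.26514942 0.034     ] [0.58057198 0.13370177 0.034     ]
0.042 [0.58440244 0.2650758  0.042     ] [0.58255975 0.13667309 0.042     ]
dish edge [0.71945679 0.20048349 0.035     ]
```

```bash

python3 -m handwheel '[[[0.013,0.011,0,0],[0,0,0,0]]]'
python3 -m handwheel '[[[0,0,0.04,0],[0,0,0.04,0],[0,0,0.03,0],[0,0,0.02,0],[0,0,0.005,0],[0,0,0,0]]]'
python3 - <<'E'
from h import *
snap('wrist','wrist6')
E
```

```text
time_s: 8.0
ee_pos: [0.6795, 0.177, 0.2181]
eef_rot: [-3.137, 0.005, 0.029]
force: [-0.0, -0.4, 0.2]
grip_width: 0.0003
time_s: 8.6
ee_pos: [0.6745, 0.1856, 0.0822]
eef_rot: [-3.135, 0.001, 0.036]
force: [0.0, -0.9, 0.4]
grip_width: 0.0007
```

View pics/wrist6.png

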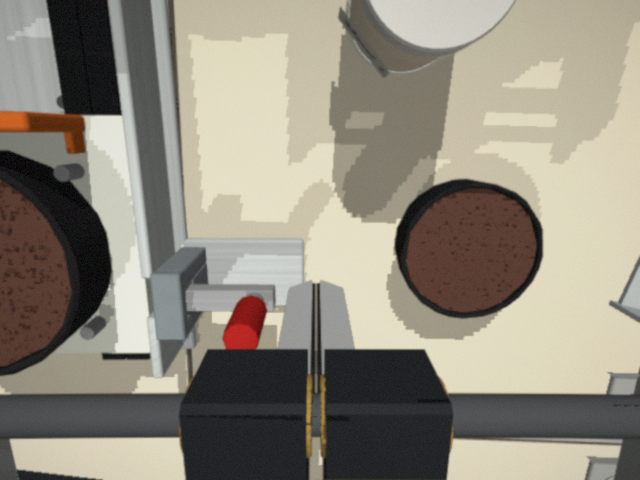

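The finger stands on the far side of the knob (knob 225–265,320; fingers 285–350), but 11 mm too far in +y. I'll shift it and push.

```bash

python3 -m handwheel '[[[0,0.011,0.002,0],[0,0,0,0]]]'
python3 -m handwheel '[[[-0.003,0,0,0],[-0.003,0,0,0],[-0.003,0,0,0],[-0.003,0,0,0]]]'
```

```text
time_s: 8.85
ee_pos: [0.6758, 0.1746, 0.0834]
eef_rot: [-3.135, -0.004, 0.037]
force: [-0.3, 0.7, 1.3]
grip_width: 0.0004
time_s: 9.25
ee_pos: [0.6638, 0.1736, 0.0856]
eef_rot: [-3.134, -0.007, 0.036]
force: [0.0, -0.2, 0.4]
grip_width: 0.0006
```

```bash

python3 -m handwheel '[[[-0.003,0,0.003,0],[-0.003,0,0.002,0],[-0.003,0,0,0]]]'
python3 -m handwheel '[[[-0.003,0,0,0],[-0.003,0,0,0],[-0.003,0,0,0]]]'
```

```text
time_s: 9.55
ee_pos: [0.6548, 0.1735, 0.081]
eef_rot: [-3.134, -0.01, 0.036]
force: [2.1, -0.4, 0.8]
grip_width: 0.0004
time_s: 9.85
ee_pos: [0.6452, 0.1732, 0.081]
eef_rot: [-3.134, -0.011, 0.036]
force: [1.8, -0.7, 0.6]
grip_width: 0.0003
```

```bash

python3 -m handwheel '[[[-0.003,0,0,0],[-0.003,0,0,0]]]'
python3 -m handwheel '[[[-0.003,0,0,0],[-0.003,0,0,0]]]'
```

```text
time_s: 10.05
ee_pos: [0.6392, 0.1729, 0.0812]
eef_rot: [-3.133, -0.012, 0.036]
force: [21.8, 1.6, -2.6]
grip_width: 0.0001
time_s: 10.25
ee_pos: [0.6389, 0.1728, 0.0819]
eef_rot: [-3.132, -0.03, 0.035]
force: [34.0, 4.7, -18.9]
grip_width: 0.0003
```

Firm stop at x=0.639, against a predicted home of about 0.640. I'll back away, rise and check.

```bash

python3 -m handwheel '[[[0.008,0,0,0],[0.015,0,0,0],[0.005,0,0,0],[0,0,-0.04,0],[0,0,-0.05,0],[0,0,-0.05,0],[0,0,0,0],[0,0,0,0]]]'
python3 - <<'E'
from h import *
im=snap('wrist','wrist7');snap('scene','scene7')
c=cv2.imread('pics/scene7.png')[170:290,180:360];c=cv2.resize(c,None,fx=4,fy=4,interpolation=2);cv2.imwrite('pics/crop7.png',c)
E
```

```text
time_s: 11.05
ee_pos: [0.6602, 0.1721, 0.2233]
eef_rot: [-3.133, -0.02, 0.035]
force: [-0.6, -0.3, -0.3]
grip_width: 0.0002
```

View pics/wrist7.png

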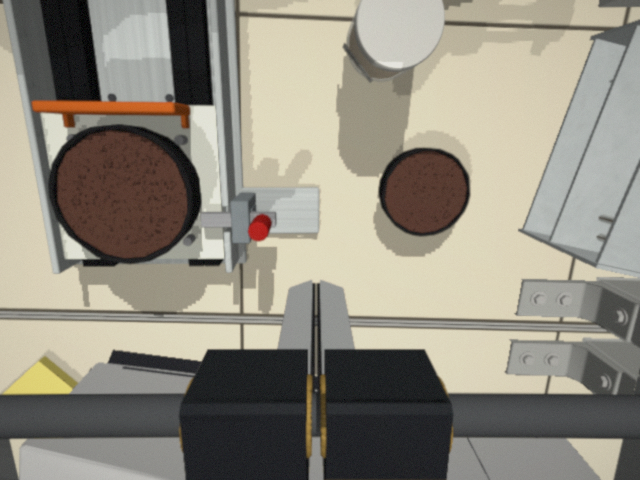

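View pics/crop7.png

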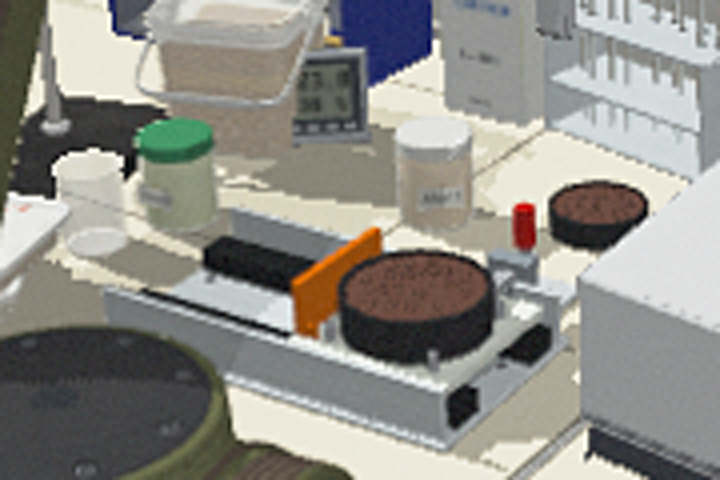

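The bolt tongue now reaches over the board edge (200–235,218 in the wrist view), and the knob is against the housing (260,228). In the crop the board sits low between the cheeks, with the dish seated between its pins and the other things where they were. Handing in.

```bash
python3 -c "
from station import ctrl
print(ctrl.get_obs()['force']);print(ctrl.hand_in())"
```

```text
[-0.00844624 -0.44509937 -0.18651084]
the job is handed in; nothing more can be done
None
```

The carrier is pushed into its notches with the dish still on it, and the bolt is fully home over the board's edge. I handed the job in with the arm clear, at about 11 s of the 51 s allowed.

- **Carrier:** I pushed it about 109 mm by the orange lip at around 5 N. The force dipped to 0.7 N, then rose to 18 N as it met the notch walls.
- **Bolt:** It slid at about 2 N to a firm stop at tool x = 0.639 m, close to the predicted 0.640 m. The push peaked at about 34 N along its slide.
- **Last pictures:** The bolt tongue lies over the board's edge and the dish sits between its pins. The jars, the beaker and the visible part of the note pad look undisturbed. I did not view the blue pot and marker again, but the arm never went near them.
- **Check that disagreed:** Triangulating the lip's top gave 76 mm at one end, as it should be when dropped, but 61 mm at the other. I put the second down to a poor pixel match. The drop is judged from the force, the board's position and the bolt passing freely over it.

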